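# Park the jig's spring pin and slide the board home

### The arm

A 7-joint arm with a two-finger parallel gripper is mounted at the origin on the work surface. World frame = base frame: x ahead of the robot, y to its left, z up, the work surface at z = 0. Lengths are in m, angles in rad, forces in N, time in s.
With the tool pointing down it reaches from about 0.35 to 0.9 m from the base axis. Payload 8.1 kg.
Tool frame: the origin (TCP) lies between the finger pads; the fingertips stand 11 mm ahead of it and the grasp point (between the pads) lies 8 mm behind it; z points along the fingers, y is the line along which they close (so a half turn about z gives the same grasp; the last joint's range is limited). The gripper opens to 92 mm and grips with 3 to 60 N. Pads are 19 mm wide; open, the fingers measure 130 mm over their backs; the gripper's body (75 mm by 190 mm) begins 47 mm behind the grasp point.
Start: joints at [-1.257, 0.434, 0.025, 1.573, -0.012, 1.134, -0.075], TCP at [0.253, 0.571, 0.238] pointing down, gripper open.
Joint ranges: [-2.62, 2.62], [-0.44, 2.09], [-1.27, 1.32], [0.08, 2.57], [-1.32, 4.46], [0.12, 2], [-2.74, 2.74]. Speed limits (rad/s): [2.22, 2.22, 3.01, 3.01, 3.14, 3.14, 3.14].

### API

Orientations are given as a rotation vector (axis times angle).
In Python, from cell import observe, get_image, camera_params, sign_off gives the robot as it stands.
- The arm moves only by the shell command python3 -m pendant 'ROWS' [FORCE]. ROWS is JSON, one flat list of numbers, 7 for each row, row after row: the shift along the tool's x, y, z in m, then the turn, a rotation vector about the tool's x, y, z in rad, then the finger opening in m, from 0 to 0.0918. In form: [dx, dy, dz, rx, ry, rz, jaw, dx, dy, dz, rx, ry, rz, jaw, ...]. A call has 1 to 10 rows; each row shifts and turns the commanded pose from where the row before left it, along the tool's axes as they then stand; what a row does not reach is not made up. A row lasts 1/8 s, in which the tool goes at most 62.5 mm and 10.7 degrees, less where a joint would pass 70% of its speed; a pose out of reach is approached as far as the arm can. A call is refused whole if a number of a shift passes 0.0625 or a number of a turn 0.188, either way. A call with a gripper value outside its range is refused whole. The fingers move at their own pace and stop on an object; FORCE is the grip in N (left out, the last holds). Time passes only in rows, so rows that do not move let the fingers close. It gives the time, the measured TCP pose, the force, the opening and the grip force at its end, in the units of the state.
- observe(): the state, without advancing time (a new reading comes with each control period).
- get_image(name): name is "scene" or "top"; returns the picture (384x512x3 uint8, red, green, blue); there is no depth.
- camera_params(name): a dict with "intrinsics" (3x3 intrinsics, pixels), "eye" and "rotation" of the camera in the world. Camera axes: x right, y down, z forward; pixel columns grow to the right and rows downward; lengths in m; the calibration is good to about 2 mm. A picture is of the moment at which its call begins. camera_params takes no time and is no camera call.
- sign_off(): hands the job in; it is judged then, once.
The state is a dict: "clock": time; "joints": joint angles; "dq": joint speeds; "joint_efforts": joint torques, N m; "position": TCP position; "ee_rot": TCP orientation; "force": force on the tool from outside, world axes, zero at the start; "ft_torque": the same for the moment, N m; "width": opening from 0.0 (shut) to 1.0 (fully open); "gripper_force": force on a finger pad.
Only numpy, scipy, OpenCV 4.12 (cv2) and the standard library are available. Lean on these libraries where they do the work, as an engineer would, in place of code of your own. Each camera call takes 0.05 s, during which the arm holds its last target. There are 200 camera calls.

### The job

Two board test jigs stand on the bench. On the one whose carriage holds the round circuit board, pull the spring-loaded lock pin up by its T-handle, give it a quarter turn and let it down into the rest notch so that it stays out by itself; then slide that carriage fully home against its connector block. Leave the other jig's pin alone.

Things in the scene. Friction and masses are not known exactly. Their poses are not given: they have to be found in the camera images.
- jig: Jig to work on, fixed: plate 300 (x) x 180 (y) x 12 mm; origin mid underside, z up. Carriage with round board (84 mm) slides along +x to a black connector block (x 95 to 125, y -77 to 7, 50 high). Pin at x -10, y 45 in a square steel collar (44 wide, top at z 72) with a deep slot along x and a rest notch, 6 mm deep, along y. Rest notch takes the pin at 90 +-20 degrees, either way.
- pin: Its upright spring pin. Black T-handle 46 (own x) x 14 (y) x 20 mm high; origin its centre, 96 mm above bench when locked. Locked: handle along jig x, nose in the carriage. Cross bar 44 long, 44 below origin. Spring pulls down 8 N locked, 13 N up. Lift 24 mm or more (stop 34) to clear the collar; it then turns up to 109 degrees either way. In the rest notch it stays 18 mm up, carriage free.
- carriage: Its carriage: grey plate 110 x 84 mm, round green board, upright black handle plate 12 (x) x 36 (y) mm at the end away from the block, top 95 mm above bench. Origin mid handle, 83 above bench; x along slide. Starts at jig x -95, y -35; home at x -5 (90 mm travel to a stop), 2 N friction, stays where left, locked until the pin is out. Rest of it lies below 45 mm: pinch handle from above along x.
- pin2: The same kind of spring pin on the other jig, whose carriage holds a rectangular board; alike in all sizes, origin likewise at the centre of its T-handle. To be left alone.

How it is judged:
By the outcome, as a careful person would: the job done as asked, in the order asked, and still so for the second after the job is handed in, with the robot touching nothing.
It also fails if it takes over 45 s, if anything falls off the work surface, if the arm or the gripper's body presses on something with over 40 N, if the wrist force passes 120 N, or if a joint passes its speed limit or range.

## Working session

There is one attempt and no reset: what is moved stays moved. The work goes in short steps, Python scripts to look and compute and a shell command to move; the robot and the scene stay as the last step left them, time stands still between calls to the robot, and variables do not carry over. Pictures are saved under pics/ and viewed, at most 10 in all, crops included, and the job is handed in when it is done.

```bash
mkdir -p pics; python3 - <<'E'
from cell import *
import cv2
for n in("scene","top"):
    cv2.imwrite(f"pics/{n}0.png",get_image(n)[:,:,::-1]); p=camera_params(n); print(n,p)
o=observe();print(o["clock"],o["position"],o["ee_rot"],o["width"])
E
```

```text
scene {'intrinsics': array([[473.69538366,   0.        , 252.77639821],
       [  0.        , 473.69538366, 193.08680961],
       [  0.        ,   0.        ,   1.        ]]), 'eye': array([ 1.37348773, -0.27678312,  0.6699549 ]), 'rotation': array([-1.80903887, -1.34015457,  0.72937534])}
top {'intrinsics': array([[416.66098108,   0.        , 258.62573622],
       [  0.        , 416.66098108, 189.53297932],
       [  0.        ,   0.        ,   1.        ]]), 'eye': array([0.44092506, 0.01068528, 1.06354435]), 'rotation': array([-2.18302646,  2.17323098, -0.10836745])}
0.1 [0.25291148 0.57106472 0.23702481] [-6.50114601e-01 -3.07346201e+00  2.22302725e-03] 1.0015368988619828
```

View pics/top0.png

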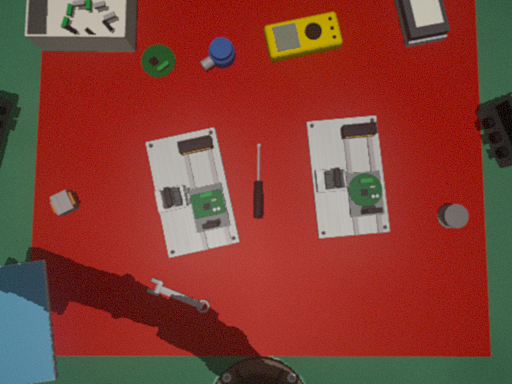

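View pics/scene0.png

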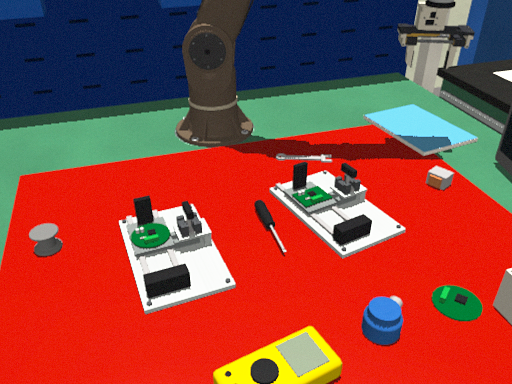

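The round board is on the right-hand jig in the top view, with plate corners around (308,120)–(388,235). The T-handle is near (332,180) and the carriage handle near (372,210).

```bash
cat > h.py <<'E'
import numpy as np,cv2
from cell import *
from scipy.spatial.transform import Rotation as R
def ray(n,px,z):
    p=camera_params(n);K=p["intrinsics"];M=R.from_rotvec(p["rotation"]).as_matrix()
    px=np.atleast_2d(px).astype(float)
    d=(M@np.linalg.inv(K)@np.c_[px,np.ones(len(px))].T).T
    return p["eye"]+d*((z-p["eye"][2])/d[:,2])[:,None]
def proj(n,P):
    p=camera_params(n);M=R.from_rotvec(p["rotation"]).as_matrix()
    c=(np.atleast_2d(P)-p["eye"])@M; u=c@p["intrinsics"].T; return u[:,:2]/u[:,2:]
E
python3 - <<'E'
from h import *
im=cv2.imread("pics/top0.png")
sub=np.zeros(im.shape[:2],np.uint8);sub[100:250,295:400]=1
b,g,r=[im[:,:,i].astype(int) for i in range(3)]
notred=((~((r>90)&(g<60)))&(sub>0)).astype(np.uint8)
cs,_=cv2.findContours(notred,0,cv2.CHAIN_APPROX_NONE)
c=max(cs,key=cv2.contourArea)[:,0,:]
w=ray("top",c,0.012)[:,:2]
rc=cv2.minAreaRect(w.astype(np.float32));print(rc);print(cv2.boxPoints(rc))
# predicted
box=cv2.boxPoints(rc)
ctr=np.array(rc[0])
e=[box[(i+1)%4]-box[i] for i in range(2)]
L=max(e,key=np.linalg.norm);L=L if L[0]>0 else -L
yaw=np.arctan2(L[1],L[0]);print("yaw",yaw)
Rz=lambda a:np.array([[np.cos(a),-np.sin(a)],[np.sin(a),np.cos(a)]])
J=lambda x,y,z:np.r_[ctr+Rz(yaw)@[x,y],z]
print("pin",J(-10,45,96)if 0 else J(-.010,.045,.096),"car",J(-.095,-.035,.083))
def poly(pts,n): return proj(n,np.array(pts))
for n in("top","scene"):
    I=cv2.imread(f"pics/{n}0.png");S=4
    off=(290,105) if n=="top" else (110,185)
    C=cv2.resize(I[off[1]:off[1]+145,off[0]:off[0]+130],None,fx=S,fy=S,interpolation=cv2.INTER_CUBIC)
    for x0,x1,y0,y1,z in[(-.15,.15,-.09,.09,.012),(-.033,.013,.038,.052,.106),(-.101,-.089,-.053,-.017,.095),(.095,.125,-.077,.007,.05)]:
        q=(poly([J(x0,y0,z),J(x1,y0,z),J(x1,y1,z),J(x0,y1,z)],n)-off+.5)*S
        cv2.polylines(C,[q.astype(int)],1,(255,0,255),1)
    cv2.imwrite(f"pics/{n}1.png",C)
a,b_=cv2.imread("pics/top1.png"),cv2.imread("pics/scene1.png");m=np.hstack([a,b_]);cv2.imwrite("pics/both1.png",cv2.resize(m,None,fx=.75,fy=.75,interpolation=cv2.INTER_AREA))
E
```

```text
((0.5731109976768494, -0.22322681546211243), (0.3072352707386017, 0.18600274622440338), 5.8032917976379395)
[[ 0.41087696 -0.14623488]
 [ 0.42968437 -0.33128437]
 [ 0.735345   -0.30021876]
 [ 0.7165376  -0.11516926]]
yaw 0.10128654
pin [ 0.55861214 -0.17946858  0.096     ] car [ 0.48213685 -0.26765321  0.083     ]
```

View pics/both1.png

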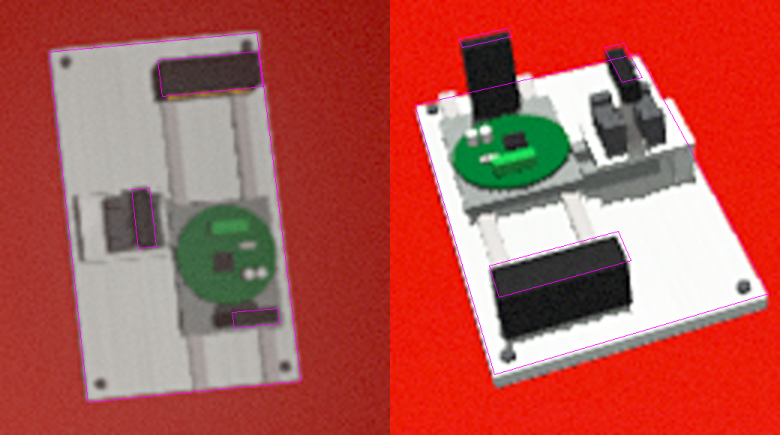

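```bash
python3 -m pendant '[0,0,0,0,0,-0.1727,0.09, 0,0,0,0,0,-0.1727,0.09, 0,0,0,0,0,-0.1727,0.09, -0.0126,-0.043,0,0,0,0,0.06, -0.0126,-0.043,0,0,0,0,0.06, -0.0126,-0.043,0,0,0,0,0.06, -0.0126,-0.043,0,0,0,0,0.06, -0.0126,-0.043,0,0,0,0,0.06, -0.0126,-0.043,0,0,0,0,0.06, -0.0126,-0.043,0,0,0,0,0.06]'
python3 -m pendant '[-0.0126,-0.043,0,0,0,0,0.06, -0.0126,-0.043,0,0,0,0,0.06, -0.0126,-0.043,0,0,0,0,0.06, -0.0126,-0.043,0,0,0,0,0.06, -0.0126,-0.043,0,0,0,0,0.06, -0.0126,-0.043,0,0,0,0,0.06, -0.0126,-0.043,0,0,0,0,0.06, -0.0126,-0.043,0,0,0,0,0.06, -0.0126,-0.043,0,0,0,0,0.06, 0,0,0,0,0,0,0.06]'
cat > st.py <<'E'
from h import *
import sys
o=observe();M=R.from_rotvec(o["ee_rot"]).as_matrix()
t=np.array([float(v) for v in sys.argv[1:4]])
ya=np.degrees(np.arctan2(M[1,1],M[0,1]))
print("clk",o["clock"],"pos",o["position"].round(4),"yaz",ya.round(2),"zax",M[:,2].round(3),"tool delta",(M.T@(t-o["position"])).round(4),"F",np.round(o["force"],1),"j",np.round(o["joints"],2),"w",o["width"]*.0918,o["gripper_force"])
E
python3 st.py 0.558 -0.1805 0.091
```

```text
clock: 1.35
position: [0.3715, 0.2794, 0.2376]
ee_rot: [0.159, -3.137, 0.0]
force: [0.2, 1.3, 0.1]
width: 0.657
gripper_force: 0.0
clock: 2.6
position: [0.5234, -0.0965, 0.2374]
ee_rot: [0.15, -3.138, 0.003]
force: [-0.2, 0.8, -0.6]
width: 0.65
gripper_force: 0.0
clk 2.6 pos [ 0.5234 -0.0965  0.2374] yaz 95.48 zax [-0.    -0.002 -1.   ] tool delta [-0.0265 -0.0866  0.1466] F [-0.2  0.8 -0.6] j [-0.15  0.28  0.3   1.82 -0.09  1.05  1.85] w 0.05969056022180495 0.0
```

```bash
python3 -m pendant '[-0.009,-0.029,0,0,0,0,0.06, -0.009,-0.029,0,0,0,0,0.06, -0.0085,-0.0286,0.02,0,0,0,0.06, 0,0,0.035,0,0,0,0.06, 0,0,0.02,0,0,0,0.06, 0,0,0,0,0,0,0.06]' 
python3 st.py 0.558 -0.1805 0.091
python3 - <<'E'
from h import *
I=get_image("scene");T=get_image("top")
a=cv2.resize(I[150:310,110:250],None,fx=3.6,fy=3.6,interpolation=cv2.INTER_CUBIC)[:,:,::-1]
b=cv2.resize(T[110:250,290:400],None,fx=576/140,fy=576/140,interpolation=cv2.INTER_CUBIC)[:,:,::-1]
b=cv2.resize(b,(290,576)) if 0 else b[:,:290]
cv2.imwrite("pics/s2.png",np.hstack([a,b]))
E
```

```text
clock: 3.35
position: [0.557, -0.1747, 0.1611]
ee_rot: [0.16, -3.134, -0.002]
force: [0.7, -0.2, 0.6]
width: 0.653
gripper_force: 0.0
clk 3.35 pos [ 0.557  -0.1747  0.1611] yaz 95.85 zax [-0.004  0.001 -1.   ] tool delta [-0.0007 -0.006   0.0701] F [ 0.7 -0.2  0.6] j [-0.    0.45  0.3   1.79 -0.16  0.93  2.04] w 0.0599121369258212 0.0
```

View pics/s2.png

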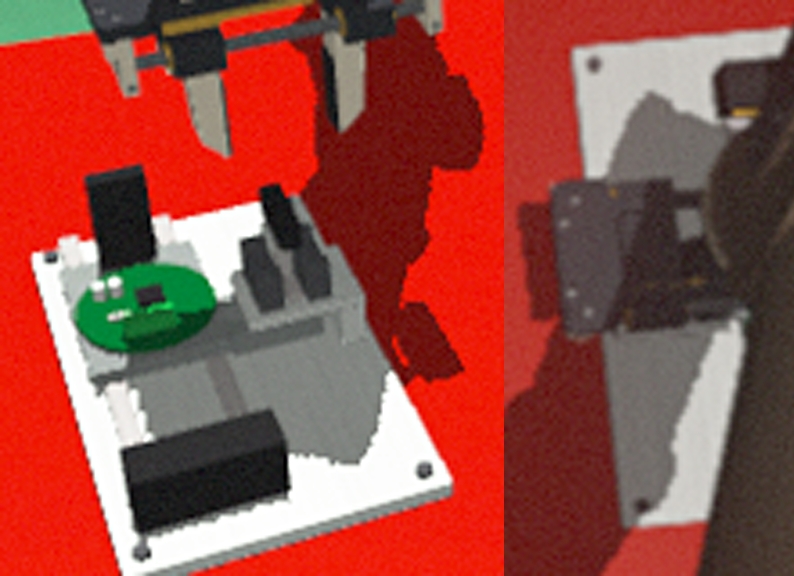

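The scene view shows the open fingers at (220,150) and (345,125), straddling the T-handle at (275,200). I'll correct 6 mm in y and descend.

```bash
python3 -m pendant '[-0.0005,-0.006,0,0,0,0,0.06, 0,0,0.02,0,0,0,0.05, 0,0,0.02,0,0,0,0.05, 0,0,0.015,0,0,0,0.05, 0,0,0.012,0,0,0,0.05, 0,0,0,0,0,0,0.05]' 
python3 st.py 0.558 -0.1805 0.091
```

```text
clock: 4.2
position: [0.559, -0.182, 0.0952]
ee_rot: [0.159, -3.137, -0.0]
force: [-0.1, 0.2, 0.2]
width: 0.544
gripper_force: 0.0
clk 4.2 pos [ 0.559  -0.182   0.0952] yaz 95.8 zax [-0.001  0.    -1.   ] tool delta [0.0009 0.0016 0.0042] F [-0.1  0.2  0.2] j [ 0.03  0.54  0.28  1.84 -0.2   0.8   2.08] w 0.04994361687932714 0.0
```

```bash
python3 - <<'E'
from h import *
I=get_image("scene")
a=cv2.resize(I[170:270,130:250],None,fx=5,fy=5,interpolation=cv2.INTER_CUBIC)[:,:,::-1]
cv2.imwrite("pics/s3.png",a)
E
```

```text
(no output)
```

View pics/s3.png

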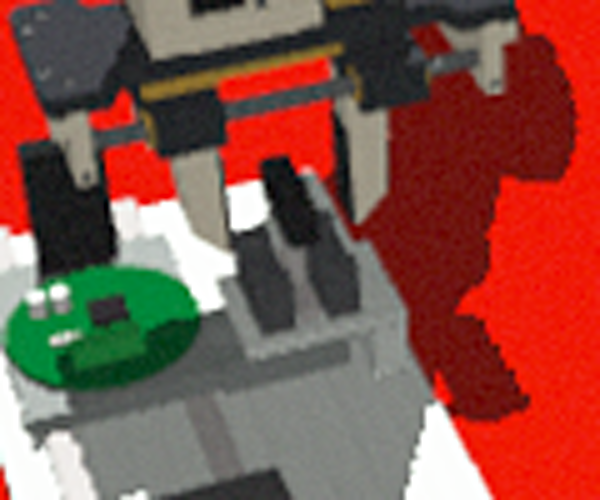

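The handle (290,205) sits midway between the fingertips (225,250) and (360,222). I'll lower a little more and close on it.

```bash
python3 -m pendant '[0,0,0.004,0,0,0,0.05, 0,0,0,0,0,0,0.03, 0,0,0,0,0,0,0.02, 0,0,0,0,0,0,0.005, 0,0,0,0,0,0,0.005, 0,0,0,0,0,0,0.005]' 10
python3 st.py 0.558 -0.1805 0.091
```

```text
clock: 5.0
position: [0.5592, -0.1801, 0.0918]
ee_rot: [0.161, -3.137, -0.004]
force: [-1.8, 5.7, 3.4]
width: 0.152
gripper_force: 10.0
clk 5.0 pos [ 0.5592 -0.1801  0.0918] yaz 95.88 zax [-0.001  0.002 -1.   ] tool delta [ 0.0013 -0.0003  0.0008] F [-1.8  5.7  3.4] j [ 0.03  0.54  0.27  1.84 -0.2   0.79  2.08] w 0.013960361513119432 9.999679327011108
```

```bash
python3 -m pendant '[0,0.001,0,0,0,0,0.005, 0,0,0,0,0,0,0.005, 0,0,-0.007,0,0,0,0.005, 0,0,-0.008,0,0,0,0.005, 0,0,-0.007,0,0,0,0.005, 0,0,-0.006,0,0,0,0.005, 0,0,0,0,0,0,0.005, 0,0,0,0,0,0,0.005]' 45
python3 st.py 0.558 -0.1805 0.120
```

```text
clock: 6.0
position: [0.5592, -0.1801, 0.1185]
ee_rot: [0.16, -3.137, -0.001]
force: [5.5, 3.6, -14.2]
width: 0.15
gripper_force: 45.0
clk 6.0 pos [ 0.5592 -0.1801  0.1185] yaz 95.84 zax [-0.001  0.001 -1.   ] tool delta [ 0.0012 -0.0003 -0.0015] F [  5.5   3.6 -14.2] j [ 0.02  0.51  0.29  1.82 -0.19  0.84  2.07] w 0.013802997986731003 44.99661326408386
```

```bash
python3 -m pendant '[0,0,-0.002,0,0,0,0.005, 0,0,0,0,0,0.1,0.005, 0,0,0,0,0,0.15,0.005, 0,0,0,0,0,0.15,0.005, 0,0,0,0,0,0,0.005]'
python3 st.py 0.558 -0.1805 0.120
```

```text
clock: 6.62
position: [0.5592, -0.1801, 0.1204]
ee_rot: [-0.468, -3.105, -0.0]
force: [5.9, 3.5, -15.0]
width: 0.15
gripper_force: 45.0
clk 6.625 pos [ 0.5592 -0.1801  0.1204] yaz 72.85 zax [-0.001  0.    -1.   ] tool delta [ 0.001  -0.0007  0.0004] F [  5.9   3.5 -15. ] j [-0.06  0.51  0.4   1.82 -0.25  0.86  1.73] w 0.01379473922991673 44.996954798698425
```

Turning freely. 67° remains (1.17 rad).

```bash
python3 -m pendant '[0,0,0,0,0,0.15,0.005, 0,0,0,0,0,0.15,0.005, 0,0,0,0,0,0.15,0.005, 0,0,0,0,0,0.15,0.005, 0,0,0,0,0,0.15,0.005, 0,0,0,0,0,0.15,0.005, 0,0,0,0,0,0.15,0.005, 0,0,0,0,0,0.12,0.005, 0,0,0,0,0,0,0.005, 0,0,0,0,0,0,0.005]'
python3 st.py 0.558 -0.1805 0.110
```

```text
clock: 7.88
position: [0.5592, -0.1801, 0.1207]
ee_rot: [-2.1, -2.335, 0.001]
force: [4.5, 2.4, -15.1]
width: 0.147
gripper_force: 45.0
clk 7.875 pos [ 0.5592 -0.1801  0.1207] yaz 6.07 zax [-0.001  0.    -1.   ] tool delta [-0.0002 -0.0012  0.0107] F [  4.5   2.4 -15.1] j [-0.26  0.58  0.72  1.84 -0.48  0.9   0.78] w 0.013466425470212564 44.9960070848465
```

```bash
python3 -m pendant '[0,0,0.004,0,0,0,0.005, 0,0,0.004,0,0,0,0.005, 0,0,0.002,0,0,0,0.005, 0,0,0,0,0,0,0.005, 0,0,0,0,0,0,0.005]'
python3 st.py 0.558 -0.1805 0.110
```

```text
clock: 8.5
position: [0.5592, -0.1802, 0.111]
ee_rot: [-2.101, -2.334, -0.0]
force: [4.5, 3.5, -12.4]
width: 0.151
gripper_force: 45.0
clk 8.5 pos [ 0.5592 -0.1802  0.111 ] yaz 6.02 zax [-0.001  0.001 -1.   ] tool delta [-0.0002 -0.0012  0.001 ] F [  4.5   3.5 -12.4] j [-0.26  0.59  0.71  1.85 -0.49  0.89  0.79] w 0.01384752998449942 44.99674379825592
```

```bash
python3 -m pendant '[0,0,0.001,0,0,0,0.005, 0,0,0.0007,0,0,0,0.005, 0,0,0,0,0,0,0.005]'
python3 st.py 0.558 -0.1805 0.110
```

```text
clock: 8.88
position: [0.5592, -0.1802, 0.1099]
ee_rot: [-2.101, -2.334, -0.001]
force: [1.9, 4.4, -6.4]
width: 0.147
gripper_force: 45.0
clk 8.875 pos [ 0.5592 -0.1802  0.1099] yaz 6.02 zax [-0.     0.001 -1.   ] tool delta [-0.0002 -0.0012 -0.0001] F [ 1.9  4.4 -6.4] j [-0.26  0.59  0.71  1.85 -0.49  0.88  0.79] w 0.01345013531198617 44.99823868274689
```

Load is coming off at 18.1 mm, so it is seated. Releasing and rising.

```bash
python3 -m pendant '[0,0,0.0005,0,0,0,0.02, 0,0,0,0,0,0,0.04, 0,0,0,0,0,0,0.05, 0,0,-0.015,0,0,0,0.05, 0,0,-0.025,0,0,0,0.05, 0,0,-0.03,0,0,0,0.05, 0,0,0,0,0,0,0.05]' 20
python3 st.py 0.482 -0.2685 0.078
python3 - <<'E'
from h import *
I=get_image("scene")
a=cv2.resize(I[170:270,130:250],None,fx=5,fy=5,interpolation=cv2.INTER_CUBIC)[:,:,::-1]
cv2.imwrite("pics/s4.png",a)
E
```

```text
clock: 9.75
position: [0.5607, -0.182, 0.1826]
ee_rot: [2.103, 2.328, 0.004]
force: [-0.2, -0.0, -0.7]
width: 0.543
gripper_force: 0.0
clk 9.75 pos [ 0.5607 -0.182   0.1826] yaz 5.83 zax [ 0.005 -0.001 -1.   ] tool delta [-0.0779 -0.0875  0.1044] F [-0.2 -0.  -0.7] j [-0.3   0.51  0.77  1.78 -0.41  1.02  0.73] w 0.049878653160931125 0.0
```

View pics/s4.png

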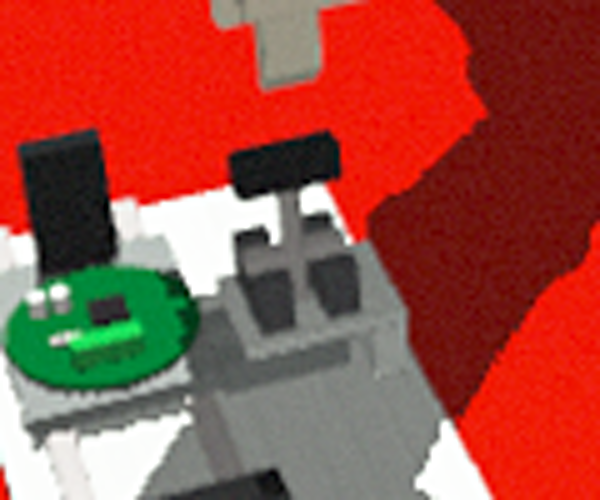

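The T-handle at (285,165) now stands crosswise and raised by itself. Next is the carriage handle, at (65,190).

```bash
python3 -m pendant '[-0.026,-0.029,0,0,0,0,0.06, -0.026,-0.029,0,0,0,0,0.06, -0.026,-0.0295,0,0,0,0,0.06, 0,0,0,0,0,0,0.06, 0,0,0.025,0,0,0,0.06, 0,0,0.025,0,0,0,0.06, 0,0,0.015,0,0,0,0.06, 0,0,0,0,0,0,0.06]'
python3 st.py 0.482 -0.2685 0.078
python3 - <<'E'
from h import *
I=get_image("scene")
a=cv2.resize(I[150:270,110:230],None,fx=4,fy=4,interpolation=cv2.INTER_CUBIC)[:,:,::-1]
cv2.imwrite("pics/s5.png",a)
E
```

```text
clock: 10.8
position: [0.4797, -0.2668, 0.1135]
ee_rot: [-2.103, -2.331, 0.001]
force: [-0.5, -0.2, 0.6]
width: 0.653
gripper_force: 0.0
clk 10.8 pos [ 0.4797 -0.2668  0.1135] yaz 5.87 zax [-0.002  0.001 -1.   ] tool delta [-0.0019  0.0022  0.0355] F [-0.5 -0.2  0.6] j [-0.1   0.53  0.72  1.94 -0.47  0.84  0.98] w 0.05990108157641408 0.0
```

View pics/s5.png

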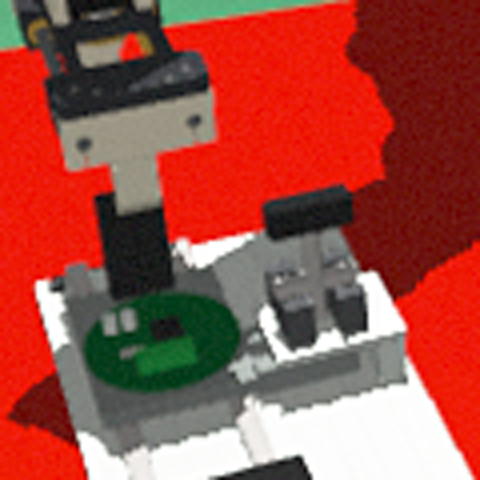

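The finger at (138,190) lines up over the carriage handle (130,245). Descend and close gently.

```bash
python3 -m pendant '[-0.002,0.002,0.012,0,0,0,0.06, 0,0,0.012,0,0,0,0.06, 0,0,0.01,0,0,0,0.06, 0,0,0,0,0,0,0.03, 0,0,0,0,0,0,0.02, 0,0,0,0,0,0,0.004, 0,0,0,0,0,0,0.004, 0,0,0,0,0,0,0.004]' 10
python3 st.py 0.482 -0.2685 0.078
```

```text
clock: 11.85
position: [0.4825, -0.2693, 0.0807]
ee_rot: [2.105, 2.332, 0.0]
force: [-0.6, -0.6, -0.4]
width: 0.158
gripper_force: 0.0
clk 11.85 pos [ 0.4825 -0.2693  0.0807] yaz 5.85 zax [ 0. -0. -1.] tool delta [ 0.0009 -0.0004  0.0027] F [-0.6 -0.6 -0.4] j [-0.06  0.58  0.68  1.96 -0.51  0.78  1.02] w 0.014527668915662867 0.0
```

```bash
python3 -m pendant '[0,0,0,0,0,0,0.004, 0,0,0,0,0,0,0.004, 0,0.01,0,0,0,0,0.004, 0,0.015,0,0,0,0,0.004, 0,0.015,0,0,0,0,0.004, 0,0.015,0,0,0,0,0.004, 0,0,0,0,0,0,0.004]' 20
python3 st.py 0.5715 -0.2589 0.0807
```

```text
clock: 12.72
position: [0.5397, -0.2636, 0.0807]
ee_rot: [2.101, 2.332, 0.001]
force: [2.4, 0.4, 3.4]
width: 0.133
gripper_force: 20.0
clk 12.725 pos [ 0.5397 -0.2636  0.0807] yaz 5.95 zax [ 0.002 -0.001 -1.   ] tool delta [0.0014 0.0321 0.    ] F [2.4 0.4 3.4] j [-0.08  0.64  0.68  1.84 -0.53  0.84  0.96] w 0.012238157117199834 20.01105934381485
```

```bash
python3 -m pendant '[0,0.012,0,0,0,0,0.004, 0,0.01,0,0,0,0,0.004, 0,0.006,0,0,0,0,0.004, 0,0.003,0,0,0,0,0.004, 0,0.002,0,0,0,0,0.004, 0,0.001,0,0,0,0,0.004, 0,0,0,0,0,0,0.004]'
python3 st.py 0.5715 -0.2589 0.0807
```

```text
clock: 13.6
position: [0.5708, -0.2606, 0.0807]
ee_rot: [2.106, 2.331, -0.0]
force: [-1.0, -0.4, 5.0]
width: 0.128
gripper_force: 20.0
clk 13.6 pos [ 0.5708 -0.2606  0.0807] yaz 5.82 zax [ 0. -0. -1.] tool delta [ 0.0016  0.0008 -0.    ] F [-1.  -0.4  5. ] j [-0.09  0.68  0.67  1.77 -0.53  0.88  0.92] w 0.011721487132448858 19.998408257961273
```

```bash
python3 -m pendant '[0,0.001,0,0,0,0,0.004, 0,0.001,0,0,0,0,0.004, 0,0.001,0,0,0,0,0.004, 0,0,0,0,0,0,0.004]'
python3 st.py 0.5715 -0.2589 0.0807
```

```text
clock: 14.1
position: [0.5722, -0.2604, 0.0807]
ee_rot: [-2.105, -2.329, 0.002]
force: [-7.7, -0.1, 9.3]
width: 0.132
gripper_force: 20.0
clk 14.1 pos [ 0.5722 -0.2604  0.0807] yaz 5.78 zax [-0.002  0.    -1.   ] tool delta [ 0.0016 -0.0005 -0.    ] F [-7.7 -0.1  9.3] j [-0.09  0.68  0.67  1.76 -0.53  0.89  0.92] w 0.012091852808113595 20.009012818336487
```

```bash
python3 -m pendant '[0,0.001,0,0,0,0,0.004, 0,0.001,0,0,0,0,0.004, 0,0,0,0,0,0,0.004]'
python3 st.py 0.5715 -0.2589 0.0807
```

```text
clock: 14.48
position: [0.5722, -0.2604, 0.0806]
ee_rot: [-2.105, -2.326, 0.004]
force: [-13.4, 1.0, 15.2]
width: 0.13
gripper_force: 20.0
clk 14.475 pos [ 0.5722 -0.2604  0.0806] yaz 5.72 zax [-0.005  0.001 -1.   ] tool delta [ 0.0016 -0.0005 -0.0001] F [-13.4   1.   15.2] j [-0.09  0.69  0.68  1.76 -0.53  0.89  0.92] w 0.0119225705318073 20.022426545619965
```

It is hard against the stop, with no further motion. Release and retreat.

```bash
python3 -m pendant '[0,0,0,0,0,0,0.03, 0,0,0,0,0,0,0.05, 0,0,0,0,0,0,0.06, 0,0,-0.02,0,0,0,0.06, 0,0,-0.03,0,0,0,0.06, 0,0,-0.05,0,0,0,0.06, -0.03,-0.05,-0.03,0,0,0,0.06, -0.03,-0.05,-0.02,0,0,0,0.06, 0,-0.05,0,0,0,0,0.06, 0,0,0,0,0,0,0.06]'
python3 st.py 0.5715 -0.2589 0.0807
python3 - <<'E'
from h import *
I=get_image("scene")
a=cv2.resize(I[150:310,100:260],None,fx=3.6,fy=3.6,interpolation=cv2.INTER_CUBIC)[:,:,::-1]
cv2.imwrite("pics/s6.png",a)
E
```

```text
clock: 15.72
position: [0.4309, -0.3349, 0.231]
ee_rot: [2.112, 2.325, 0.002]
force: [1.0, 0.9, 0.6]
width: 0.649
gripper_force: 0.0
clk 15.725 pos [ 0.4309 -0.3349  0.231 ] yaz 5.48 zax [ 0.001  0.    -1.   ] tool delta [0.0621 0.1469 0.1506] F [1.  0.9 0.6] j [-0.05  0.38  0.84  1.82 -0.32  1.07  1.  ] w 0.05961211314292349 0.0
```

View pics/s6.png

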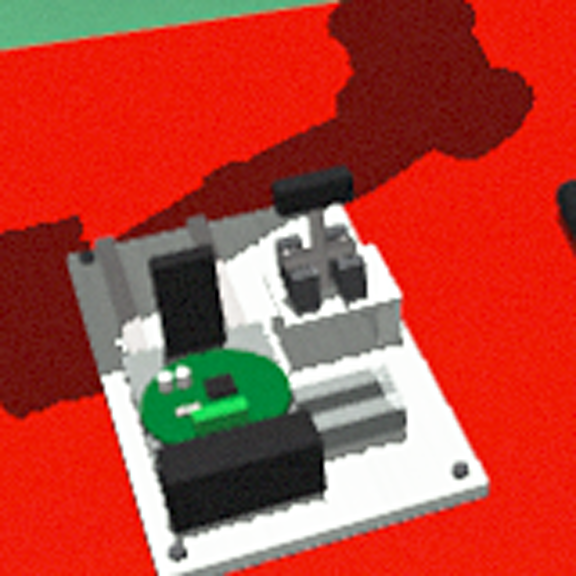

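The carriage (board at (215,395)) is against the block at (240,465). The T-handle (312,190) is crosswise and raised, and the arm is clear.

```bash
python3 -c "from cell import *; print(sign_off())"
```

```text
the job is handed in; nothing more can be done
None
```

The job is done and handed in at about 16 s: the round-board jig's pin rests raised in its notch after a quarter turn, its carriage is home against the connector block's stop, and I left the other jig alone.

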